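# Rack the hole saws by size

### The job

Lift the wooden keeper bar straight up out of its two U brackets, keeping it level so that both ends come clear together, and lay it lengthwise along the middle of the green pad. Then stand the four hole saws, shank up, on the centres of the rack's four seats in order of size along the row, from the smallest on the red seat at one end to the largest on the black seat at the other. Leave the glue bottle, the carton and the mallet where they are.

Things in the scene. Friction and masses are not known exactly. Their poses are not given: they have to be found in the camera images.
- saw28: hole saw standing teeth down: a closed blue cylinder 28 mm across and 36 mm high with brass teeth at its foot, and on top of it in the centre a plain round steel shank 12 mm across and 28 mm high (64 mm overall), free to grip from above; about 70 g. Origin: centre of its underside; z is up. Its yaw does not matter
- saw38: hole saw standing teeth down: a closed blue cylinder 38 mm across and 36 mm high with brass teeth at its foot, and on top of it in the centre a plain round steel shank 12 mm across and 28 mm high (64 mm overall), free to grip from above; about 110 g. Origin: centre of its underside; z is up. Its yaw does not matter
- saw48: hole saw standing teeth down: a closed blue cylinder 48 mm across and 36 mm high with brass teeth at its foot, and on top of it in the centre a plain round steel shank 12 mm across and 28 mm high (64 mm overall), free to grip from above; about 160 g. Origin: centre of its underside; z is up. Its yaw does not matter
- saw58: hole saw standing teeth down: a closed blue cylinder 58 mm across and 36 mm high with brass teeth at its foot, and on top of it in the centre a plain round steel shank 12 mm across and 28 mm high (64 mm overall), free to grip from above; about 210 g. Origin: centre of its underside; z is up. Its yaw does not matter
- seat_red: red round disc 66 mm across and 3 mm thick, fixed on the top face of the wooden rack (the rack's top is 20 mm above the bench), one end of the row of four seats, which are 76 mm apart centre to centre along one straight line; the red end may be on either side. Origin: centre of the disc's underside, so a hole saw standing on it has its origin 3 mm above this; z is up
- seat_grey: grey round disc 66 mm across and 3 mm thick, fixed on the top face of the wooden rack (the rack's top is 20 mm above the bench), one of the two middle seats of the row; grey and white change places, so either may be next to the red seat (only the place in the row counts). Origin: centre of the disc's underside, so a hole saw standing on it has its origin 3 mm above this; z is up
- seat_white: white round disc 66 mm across and 3 mm thick, fixed on the top face of the wooden rack (the rack's top is 20 mm above the bench), the other of the two middle seats of the row; it may be next to the red seat or next to the black one. Origin: centre of the disc's underside, so a hole saw standing on it has its origin 3 mm above this; z is up
- seat_black: black round disc 66 mm across and 3 mm thick, fixed on the top face of the wooden rack (the rack's top is 20 mm above the bench), the end of the row away from the red seat. Origin: centre of the disc's underside, so a hole saw standing on it has its origin 3 mm above this; z is up
- bar: loose wooden bar, 410 mm long (its y), 18 wide (x), 22 high (z), 115 g, brass end bands. Origin: middle of its underside. Starts level above the seats, along the row, in two open-topped steel U brackets 185 mm either side of the rack's middle: slots 26 mm wide, floors 92 and tops 112 mm above the bench; each bracket 46 mm across the row, 20 along it. Grip its middle from above
- pad: green flat pad fixed on the bench, 450 mm long (its y axis), 100 mm wide (x), 6 mm thick, with a thin white line along its middle. Origin: centre of its underside, at bench level; z is up
- glue: bystander: upright yellow glue bottle, 56 mm across, 150 mm high, orange cap. Origin: centre of its underside
- carton: bystander: brown cardboard box, 60 (x) by 85 mm, 50 mm high. Origin: centre of its underside
- mallet: bystander: wooden mallet lying down, head 75 x 120 x 60 mm high, handle 200 mm long and 26 mm across towards its -x. Origin: centre of the underside of the head

How it is judged (in metres and radians):
On the way, in this order (a step that is already met when the one before it is completed fails the run):
1. the bar is lifted level, both ends clear above the brackets (z of bar in the frame of seat_red above 0.098 m and angle between bar's own y axis and vertical between 1.4 and 1.74 rad), for 0.2 s.
2. the bar lies on the green pad (x of bar in the frame of pad between -0.025 and 0.025 m and y of bar in the frame of pad between -0.03 and 0.03 m and z of bar in the frame of pad between 0.002 and 0.011 m and angle between the y axis of bar and the y axis of pad, either way round below 0.12 rad), for 0.2 s.
3. then the four saws stand on the seats in order of size (horizontal distance between saw28 and seat_red below 0.012 m and z of saw28 in the frame of seat_red between -0.001 and 0.007 m and horizontal distance between saw58 and seat_black below 0.012 m and z of saw58 in the frame of seat_black between -0.001 and 0.007 m and ((horizontal distance between seat_grey and seat_red below 0.1 m and horizontal distance between saw38 and seat_grey below 0.012 m and z of saw38 in the frame of seat_grey between -0.001 and 0.007 m and horizontal distance between saw48 and seat_white below 0.012 m and z of saw48 in the frame of seat_white between -0.001 and 0.007 m) or (horizontal distance between seat_white and seat_red below 0.1 m and horizontal distance between saw38 and seat_white below 0.012 m and z of saw38 in the frame of seat_white between -0.001 and 0.007 m and horizontal distance between saw48 and seat_grey below 0.012 m and z of saw48 in the frame of seat_grey between -0.001 and 0.007 m))), for 0.2 s.
At the end, for the whole second after the job is handed in: From the red seat on, the 28, 38, 48 and 58 mm saws stand upright (within 0.1 rad) on the four seats, each within 12 mm of its seat's centre; the bar lies on the pad within 25 mm sideways, 30 mm lengthwise and 0.12 rad of its middle line; all released and at rest (all of step 2 and all of step 3 and angle between each of saw28, saw38, saw48, saw58's own z axis and vertical below 0.1 rad and linear speed of each of saw28, saw38, saw48, saw58, bar below 0.02 m/s); the robot touches nothing.
It fails at once if the glue is moved by more than 25 mm (distance of glue from where it was at the start of the episode above 0.025 m).
It fails at once if the carton is moved by more than 25 mm (distance of carton from where it was at the start of the episode above 0.025 m).
It fails at once if the mallet is moved by more than 25 mm (distance of mallet from where it was at the start of the episode above 0.025 m).
It fails at once if the bar is tipped more than about 17 degrees from level (angle between bar's own y axis and vertical below 1.27 rad or angle between bar's own y axis and vertical above 1.87 rad).
It also fails if it takes over 125 s, if anything falls off the work surface, if the arm or the gripper's body presses on something with over 40 N, if the wrist force passes 120 N, or if a joint passes its speed limit or range.

### The arm

A 6-joint arm with a two-finger parallel gripper is mounted at the origin on the work surface. World frame = base frame: x ahead of the robot, y to its left, z up, the work surface at z = 0. Lengths are in mm, angles in rad, forces in N, time in s.
With the tool pointing down it reaches from about 325 to 850 mm from the base axis. Payload 4.4 kg.
Tool frame: the origin (TCP) lies at the very end of the fingers, on their centre line; the grasp point (between the pads) lies 19 mm behind it; z points along the fingers, y is the line along which they close (so a half turn about z gives the same grasp; the last joint's range is limited). The gripper opens to 94 mm and grips with 3 to 60 N. Pads are 16 mm wide; open, the fingers measure 119 mm over their backs; the gripper's body (75 mm by 177 mm) begins 78 mm behind the grasp point.
Start: joints at [1.101, 0.207, 1.542, -0, 1.393, -0.15], TCP at [180.23, 546.026, 205.447] pointing down, gripper open.
Joint ranges: [-2.73, 2.73], [-0.86, 2.22], [0.23, 2.46], [-1.11, 4.25], [0.08, 2.63], [-2.82, 2.82]. Speed limits (rad/s): [2.79, 2.79, 3.14, 3.14, 3.14, 3.14].

### API

Orientations are given as a rotation vector (axis times angle).
In Python, from station import ctrl, fingers, kinematics, imaging, order, finder, telemetry gives the robot as it stands. Calls block until the motion is done:
- ctrl.reach(position, orientation): joint-space move of the TCP to a pose.
- ctrl.move_linear(position, frame=None, velocity=150, threshold=None): straight line of the TCP; frame=None keeps the orientation; velocity is the mean speed in mm/s. With threshold (N) it stops when the force on the tool has changed by that much, and returns True; else False.
- ctrl.set_joints(angles): joint-space move.
- fingers.grip(opening, effort=None): finger opening in mm; effort is the grip in N (None keeps the last); returns when the fingers have stopped.
- ctrl.pause(seconds).
- kinematics.ik(position, orientation): joint angles nearest the present ones, or None.
- imaging.grab_frame(name): name is "scene" or "top" or "wrist"; returns the picture (420x560x3 uint8, red, green, blue); there is no depth.
- imaging.get_calibration(name): a dict with "camera_matrix" (3x3 intrinsics, pixels), "R" (3x3) and "t" (3): a world point X has camera coordinates R X + t; the wrist camera has in their place "hand_eye" (4x4, takes a point from camera to tool coordinates, whose origin is the TCP and whose axes are the flange's). Camera axes: x right, y down, z forward; pixel columns grow to the right and rows downward; lengths in mm; the calibration is good to about 2 mm. A picture is of the moment at which its call begins: read the wrist's pose just before it. get_calibration takes no time and is no camera call.
A pose or a line that the arm cannot do raises ctrl.MotionError and nothing moves.
- order.close_job(): hands the job in; it is judged then, once.
Trained networks look in the newest picture that a camera, given by its name, has taken for a name from the list of things; names that differ only in an ending like _2 or _b are one class to them, and where a whole thing is asked for, a point or a joint stands for the part that bears it (a point fixed in the world has none). Each returns a list of dicts, best first, with "conf" (0 to 1); they miss things now and then, are a little off and sometimes report something else, mostly with a low value. They report only what shows in the picture. A call takes as long as a camera call.
- finder.search_frame(query, camera): "rect" ([left, top, width, height] in pixels, round what is visible of it).
- finder.trace(query, camera): "region" (420x560 bool, what is visible of it) and "rect" ([left, top, width, height] in pixels, round what is visible of it).
Readings, each from a call of its own:
- telemetry.read_t(): time.
- telemetry.read_joints(): joint angles.
- telemetry.read_joint_vel(): joint speeds.
- telemetry.read_joint_torque(): joint torques, N m.
- telemetry.read_eef_pos(): TCP position.
- telemetry.read_tool_rot(): TCP orientation.
- telemetry.read_contact_force(): force on the tool from outside, world axes, zero at the start.
- telemetry.read_torque(): the same for the moment, N m.
- telemetry.read_gripper_width(): finger opening in mm.
- telemetry.read_finger_force(): force on a finger pad.
Only numpy, scipy, OpenCV 4.12 (cv2) and the standard library are available. Lean on these libraries where they do the work, as an engineer would, in place of code of your own. Each camera call takes 0.05 s, during which the arm holds its last target. There are 200 camera calls.

## Working session

There is one attempt and no reset: what is moved stays moved. The work goes in short steps, each a Python script; the robot and the scene stay as the last script left them, time stands still between calls to the robot, and variables do not carry over. Pictures are saved under pics/ and viewed, at most 14 in all, crops included, and the job is handed in when it is done.

```bash
mkdir -p pics; ls; python3 - <<'E'
from station import *
import cv2
from station import imaging, telemetry
for n in ("scene","top"):
    im=imaging.grab_frame(n); cv2.imwrite(f"pics/{n}0.png",im[:,:,::-1])
    c=imaging.get_calibration(n); print(n,c)
print(imaging.get_calibration("wrist"), telemetry.read_tool_rot(), telemetry.read_t())
E
```

```text
pics
scene {'camera_matrix': array([[412.46187853,   0.        , 283.56079525],
       [  0.        , 412.46187853, 214.2752456 ],
       [  0.        ,   0.        ,   1.        ]]), 'R': array([[-0.55786472,  0.82972212,  0.01865881],
       [ 0.45516659,  0.32467668, -0.82910097],
       [-0.6939815 , -0.45403332, -0.55878746]]), 't': array([ 362.2394116 , -187.74924063, 1457.66707102])}
top {'camera_matrix': array([[410.74328332,   0.        , 281.90609085],
       [  0.        , 410.74328332, 214.46370061],
       [  0.        ,   0.        ,   1.        ]]), 'R': array([[-0.01196829, -0.99987691, -0.01014539],
       [-0.98349299,  0.01360298, -0.18043417],
       [ 0.18054996,  0.00781843, -0.98353474]]), 't': array([-32.94689458, 605.59921902, 926.94072338])}
{'camera_matrix': array([[370.0400615 ,   0.        , 280.80770266],
       [  0.        , 370.0400615 , 206.90199773],
       [  0.        ,   0.        ,   1.        ]]), 'hand_eye': array([[ 2.13827103e-04, -9.67666439e-01, -2.52233258e-01,
         7.30617916e+01],
       [ 9.99999950e-01,  2.65303281e-04, -1.70072691e-04,
         8.72129962e-01],
       [ 2.31491946e-04, -2.52233209e-01,  9.67666448e-01,
        -1.78705050e+02],
       [ 0.00000000e+00,  0.00000000e+00,  0.00000000e+00,
         1.00000000e+00]])} [-4.98624132e-01 -3.10114108e+00  2.99310310e-03] 0.1
```

View pics/top0.png

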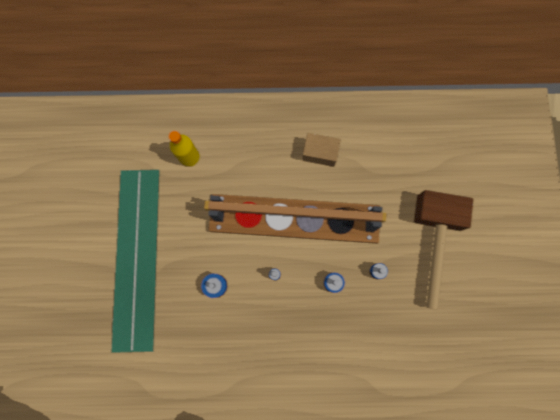

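View pics/scene0.png

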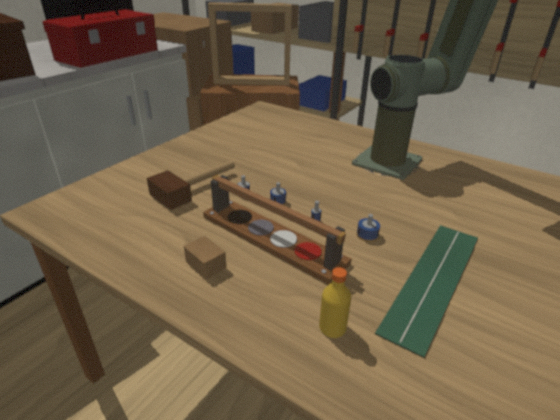

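```bash
cat > h.py <<'E'
import numpy as np, cv2
from station import ctrl, fingers, kinematics, imaging, order, finder, telemetry
from scipy.spatial.transform import Rotation as Ro
def cam(n):
    c=imaging.get_calibration(n); K=c["camera_matrix"]
    if n=="wrist":
        T=np.eye(4);T[:3,:3]=Ro.from_rotvec(telemetry.read_tool_rot()).as_matrix();T[:3,3]=telemetry.read_eef_pos()
        W=T@c["hand_eye"]; R=W[:3,:3].T; return K,R,-R@W[:3,3]
    return K,np.array(c["R"]),np.array(c["t"])
def ray(px,z,C):
    K,R,t=C; o=-R.T@t; d=R.T@np.linalg.solve(K,[px[0],px[1],1]); return (o+d*(z-o[2])/d[2])
def proj(X,C):
    K,R,t=C; p=K@(R@np.array(X,float)+t); return p[:2]/p[2]
def down(phi):
    "rotvec: tool down, tool y (closing line) at world angle phi"
    y=np.array([np.cos(phi),np.sin(phi),0]);z=np.array([0,0,-1.]);x=np.cross(y,z)
    return Ro.from_matrix(np.c_[x,y,z]).as_rotvec()
E
python3 - <<'E'
from h import *
for n in ("top","scene"):
    imaging.grab_frame(n); C=cam(n)
    for q in "saw28 saw38 saw48 saw58 seat_red seat_grey seat_white seat_black bar pad glue carton mallet".split():
        for r in finder.trace(q,n)[:2]:
            if r["conf"]<.2: continue
            m=r["region"]; ys,xs=np.nonzero(m); c=(xs.mean(),ys.mean())
            zz={'s':36,'b':114,'p':6,'g':75,'c':50,'m':60}[q[0]]
            if q.startswith("seat"): zz=23
            print(n,q,round(r["conf"],2),np.round(r["rect"]),len(xs),np.round(c,1),np.round(ray(c,zz,C)[:2]))
E
```

```text
top saw28 0.82 [199. 272.  31.  22.] 510 [213.6 285.4] [440. 123.]
top saw28 0.63 [368. 264.  18.  17.] 256 [377.9 270.8] [ 470. -267.]
top saw38 0.82 [199. 272.  31.  22.] 510 [213.6 285.4] [440. 123.]
top saw38 0.63 [368. 264.  18.  17.] 256 [377.9 270.8] [ 470. -267.]
top saw48 0.82 [199. 272.  31.  22.] 510 [213.6 285.4] [440. 123.]
top saw48 0.63 [368. 264.  18.  17.] 256 [377.9 270.8] [ 470. -267.]
top saw58 0.82 [199. 272.  31.  22.] 510 [213.6 285.4] [440. 123.]
top saw58 0.63 [368. 264.  18.  17.] 256 [377.9 270.8] [ 470. -267.]
top seat_red 0.6 [411. 189.  62. 123.] 2971 [440.5 228.9] [ 570. -428.]
top seat_red 0.55 [236. 210.  24.  16.] 331 [247.5 219.1] [600.  44.]
top seat_grey 0.79 [297. 214.  26.  20.] 316 [309.  223.5] [ 588. -107.]
top seat_white 0.53 [267. 214.  25.  15.] 345 [278.4 221.2] [594. -32.]
top seat_white 0.29 [322. 272.  21.  19.] 291 [333.1 282.3] [ 444. -161.]
top seat_black 0.83 [325. 206.  28.  31.] 356 [340.2 223.8] [ 586. -183.]
top seat_black 0.74 [368. 264.  16.  17.] 241 [377.  271.1] [ 469. -267.]
top bar 0.58 [206. 198. 180.  21.] 1585 [296.6 
[... 1073 characters left out ...]
_white 0.66 [272. 227.  23.  23.] 339 [282.3 238.5] [610. -31.]
scene seat_black 0.54 [229. 211.  22.  13.] 262 [239.6 216.6] [ 596. -179.]
scene bar 0.72 [358. 216.  25.  24.] 513 [368.3 228.9] [569. 172.]
scene bar 0.63 [213. 173. 134.  74.] 1548 [280.3 209.7] [619. -32.]
scene pad 0.86 [375. 228. 101. 131.] 6077 [427.2 291.7] [566. 327.]
scene pad 0.36 [211. 177. 135.  69.] 1461 [279.3 209.3] [ 483. -127.]
scene glue 0.89 [319. 270.  32.  66.] 1574 [335.1 305.5] [782. 205.]
scene carton 0.58 [187. 237.  38.  43.] 1201 [205.2 256.8] [ 796. -115.]
scene mallet 0.95 [146. 162.  90.  47.] 1775 [180.  184.7] [ 610. -383.]
scene mallet 0.64 [186. 237.  39.  41.] 1172 [204.9 256.9] [ 805. -107.]
```

The top view shows the saws at (213,285) = 58, (274,274) = 28, (334,282) = 48 and (379,271) = 38. The seats run red, white, grey, black from left to right, and the pad is on the left with its line at x≈135. Next I take wrist views for finer positions.

```bash
python3 - <<'E'
from h import *
R=Ro.from_rotvec(telemetry.read_tool_rot()).as_matrix(); print(np.round(R,2))
for i,(p) in enumerate([(500,323,280),(560,-67,300)]):
    for phi in (0,np.pi):
        j=kinematics.ik(p,down(phi)); print(phi,None if j is None else np.round(j,2))
    phi=0 if abs(R[0,1])<2 and R[0,1]>0 else np.pi
    ctrl.reach(p,down(phi)); C=cam("wrist"); im=imaging.grab_frame("wrist")
    cv2.imwrite(f"pics/w{i}.png",im[:,:,::-1]); np.savez(f"c{i}.npz",K=C[0],R=C[1],t=C[2])
    for q,z in [("pad",6)] if i==0 else [("saw28",36),("seat_red",23),("seat_white",23),("seat_grey",23),("seat_black",23),("bar",114)]:
        for r in finder.trace(q,"wrist")[:5]:
            if r["conf"]<.15: continue
            m=r["region"]; ys,xs=np.nonzero(m); c=(xs.mean(),ys.mean())
            b=cv2.minAreaRect(np.c_[xs,ys].astype(np.float32)) 
            P=[ray(u,z,C) for u in cv2.boxPoints(b)]
            print(q,round(r["conf"],2),np.round(r["rect"]),len(xs),np.round(c,1),np.round(ray(c,z,C)[:2],1),np.round(b[1]),np.round(np.array(P)[:,:2]).tolist())
print(telemetry.read_t())
E
```

```text
[[-0.95  0.31  0.  ]
 [ 0.31  0.95 -0.  ]
 [-0.   -0.   -1.  ]]
0 [ 0.43  0.2   1.39 -0.    1.55  0.43]
3.141592653589793 [ 0.43  0.2   1.39  0.    1.55 -2.71]
pad 0.64 [103. 133. 376.  78.] 29226 [291.8 170.3] [512.9 326.5] [ 81. 372.] [[289.0, 373.0], [735.0, 377.0], [750.0, 277.0], [278.0, 273.0]]
0 [-0.27  0.13  1.44 -0.    1.57 -0.27]
3.141592653589793 None
saw28 0.8 [187. 123.  29.  23.] 603 [202.9 133.3] [468.9 -18. ] [25. 28.] [[453.0, -4.0], [486.0, -4.0], [485.0, -33.0], [452.0, -33.0]]
saw28 0.76 [173. 220.  40.  42.] 934 [196.8 240.1] [ 454.4 -150.7] [38. 34.] [[423.0, -145.0], [459.0, -118.0], [485.0, -158.0], [449.0, -186.0]]
saw28 0.7 [199. 298.  35.  32.] 826 [216.1 314.2] [ 474.3 -255.4] [28. 35.] [[449.0, -274.0], [466.0, -225.0], [500.0, -238.0], [484.0, -287.0]]
saw28 0.68 [145.   0.  59.  32.] 1564 [176.7  14. ] [447.  109.6] [33. 57.] [[415.0, 123.0], [476.0, 123.0], [475.0, 91.0], [412.0, 90.0]]
seat_red 0.76 [299.  49.  55.  59.] 1483 [318.8  77.3] [604.6  45.7] [56. 55.] [[566.0, 34.0], [600.0, 84.0], [656.0, 51.0], [623.0, -1.0]]
seat_white 0.68 [296. 117.  48.  54.] 1289 [311.8 143.2] [598.2 -30.4] [51. 54.] [[566.0, -9.0], [627.0, 9.0], [647.0, -49.0], [584.0, -68.0]]
seat_grey 0.96 [289. 179.  49.  48.] 1150 [305.4 203.5] [ 591.8 -106. ] [47. 52.] [[559.0, -87.0], [619.0, -65.0], [641.0, -122.0], [579.0, -145.0]]
seat_black 0.6 [282. 235.  49.  48.] 976 [299.8 258.5] [ 585.7 -180.9] [43. 49.] [[555.0, -158.0], [617.0, -142.0], [632.0, -201.0], [569.0, -218.0]]
seat_black 0.42 [169. 220.  44.  43.] 1037 [195.9 239.7] [ 450.1 -154.9] [40. 36.] [[416.0, -149.0], [454.0, -120.0], [484.0, -162.0], [446.0, -193.0]]
bar 0.6 [296.   0.  61. 329.] 6558 [325.8 157.8] [604.7 -37. ] [ 22. 332.] [[578.0, -226.0], [607.0, 105.0], [626.0, 103.0], [603.0, -229.0]]
4.8917
```

```bash
cd pics; python3 -c "
import cv2,numpy as np
a=cv2.imread('w0.png')[100:260,:];b=cv2.imread('w1.png')
cv2.imwrite('w01.png',np.vstack([a,b]))"
```

```text
(no output)
```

View pics/w01.png

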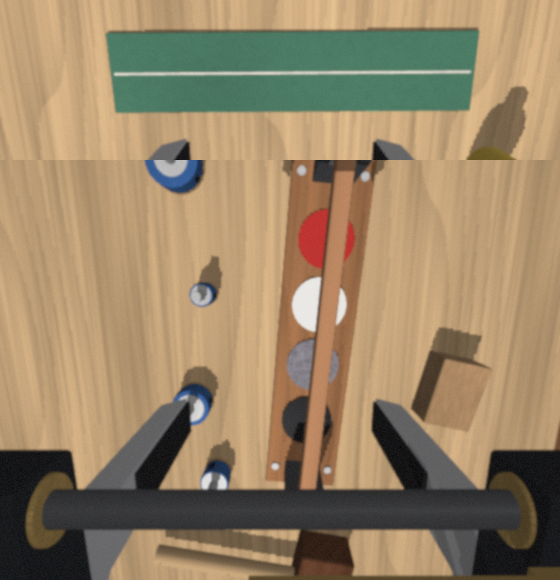

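The wrist view shows the pad running along world x, with its line in the full image from (114,174) to (471,171). The bar runs nearly along y over the seats, so it must be turned about 90°. I'll refine the bar and the pad line, then pick.

```bash
python3 - <<'E'
from h import *
c=np.load("c0.npz");C0=(c["K"],c["R"],c["t"])
im=cv2.imread("pics/w0.png").astype(int); pts=[]
for u in range(130,460,4):
    col=im[150:195,u].min(axis=1)-60; w=np.clip(col,0,None); 
    if w.sum()>0: pts.append(ray((u,150+(w*np.arange(45)).sum()/w.sum()),6,C0)[:2])
pts=np.array(pts); f=np.polyfit(pts[:,0],pts[:,1],1); print("pad line",f,np.polyval(f,512),np.std(pts[:,1]-np.polyval(f,pts[:,0])))
print("line ends",ray((114,173.5),6,C0),ray((471,171.5),6,C0))
print("corners",[np.round(ray(p,6,C0)[:2]).tolist() for p in [(108,132),(478,129.5),(471,210),(117,212)]])
T=cam("top"); print("bar ends top",ray((206,204.5),110,T),ray((386,216),110,T))
ctrl.reach((606,-68,230),down(0.0)); C=cam("wrist"); im=imaging.grab_frame("wrist"); cv2.imwrite("pics/w2.png",im[:,:,::-1])
r=finder.trace("bar","wrist")[0]; m=r["region"]; print(r["conf"],r["rect"])
L=[];Rr=[]
for v in range(20,330,3):
    x=np.nonzero(m[v])[0]
    if len(x): L.append(ray((x[0]-.5,v),114,C)[:2]);Rr.append(ray((x[-1]+.5,v),114,C)[:2])
for e in (L,Rr):
    e=np.array(e); f=np.polyfit(e[:,1],e[:,0],1); k=abs(e[:,0]-np.polyval(f,e[:,1]))<4; f=np.polyfit(e[k,1],e[k,0],1); print(f,np.polyval(f,-68),k.mean(),e[0],e[-1])
E
```

```text
pad line [4.06174872e-03 3.22087814e+02] 324.1674296094172 0.23560278307950783
line ends [293.43605412 322.11226206   6.        ] [733.66131546 325.46145696   6.        ]
corners [[292.0, 372.0], [735.0, 376.0], [740.0, 276.0], [292.0, 273.0]]
bar ends top [620.37311634 130.72342862 110.        ] [ 588.26955976 -275.00432131  110.        ]
0.74 [253.2, 1.2, 54.6, 410.1]
[8.30278044e-02 6.00168404e+02] 594.5225132407376 1.0 [606.24162151  69.66237152] [ 585.18652173 -180.53746961]
[8.35288597e-02 6.18041180e+02] 612.3612172952194 1.0 [623.64584943  69.66352488] [ 603.08946445 -180.50149163]
```

View pics/w2.png

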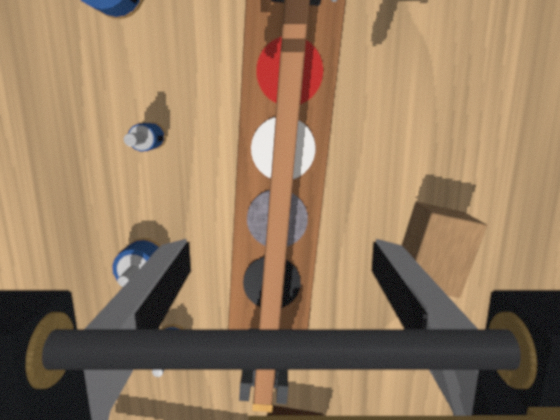

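```bash
python3 - <<'E'
from h import *
fingers.grip(50,40)
ctrl.reach((603.5,-70,150),down(-.083))
print(ctrl.move_linear((603.5,-70,96),velocity=100,threshold=8), telemetry.read_eef_pos())
fingers.grip(10,40); print(telemetry.read_gripper_width(),telemetry.read_finger_force())
ctrl.move_linear((603.5,-70,130),velocity=60); ctrl.pause(.4); print(telemetry.read_contact_force(),telemetry.read_torque(),telemetry.read_gripper_width())
ctrl.move_linear((603.5,-70,220),velocity=120); ctrl.pause(.3)
im=imaging.grab_frame("wrist"); a=im; b=imaging.grab_frame("scene"); cv2.imwrite("pics/l0.png",cv2.resize(np.vstack([a[:200],b[100:320]]),None,fx=1,fy=1)[:,:,::-1])
print(telemetry.read_t())
E
```

```text
False [604.17199611 -70.13485999  96.7312993 ]
17.810716126609798 40.00030696392059
[-1.23681099 -0.00769274 -1.59644979] [-0.04412009  0.08756987 -0.00742342] 17.462252585421542
10.375
```

View pics/l0.png

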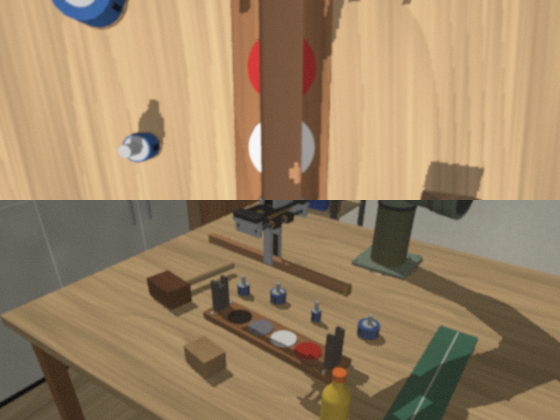

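The bar is lifted, level and clear of the brackets. Next I lay it on the pad.

```bash
python3 - <<'E'
from h import *
P=(514,324.2)
ctrl.reach((*P,220),down(np.pi/2+.004)); 
ctrl.move_linear((*P,40),velocity=120)
ctrl.move_linear((*P,16),velocity=50)
print(ctrl.move_linear((*P,8),velocity=15,threshold=4),telemetry.read_eef_pos(),telemetry.read_contact_force())
im=imaging.grab_frame("top"); 
print(telemetry.read_t()); cv2.imwrite("pics/p0.png",im[:,:,::-1])
E
```

```text
True [514.38650009 324.3833533   10.25241069] [1.34442213 0.61908739 2.5027413 ]
14.65
```

View pics/p0.png

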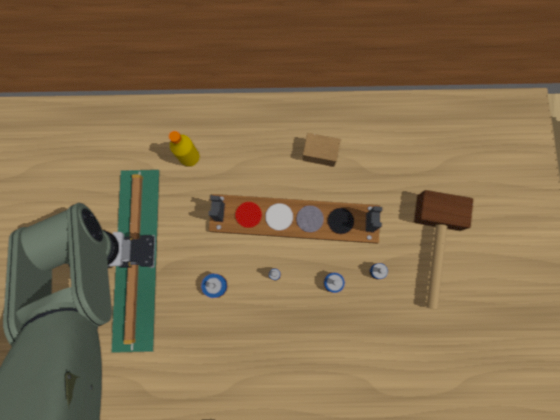

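```bash
cat >> h.py <<'E'
D=dict(saw28=28,saw38=38,saw48=48,saw58=58)
def mask(x,y,z0,d,C):
    m=np.zeros((420,560),np.uint8); a=np.linspace(0,2*np.pi,40)
    for r,za,zb in ((d/2,0,36),(6,36,64)):
        pts=np.array([proj((x+r*np.cos(t),y+r*np.sin(t),z0+z),C) for t in a for z in (za,zb)],np.float32)
        cv2.fillConvexPoly(m,cv2.convexHull(pts*16).astype(np.int32),1,shift=4)
    return m>0
def iou(a,b): return (a&b).sum()/max(1,(a|b).sum())
def fit(region,C,z0=0):
    "best (iou,x,y,diameter) of a hole-saw silhouette"
    from scipy.optimize import minimize
    ys,xs=np.nonzero(region); g=ray((xs.mean(),ys.mean()),z0+25,C)[:2]; out=[]
    for d in D.values():
        s=minimize(lambda p:-iou(mask(*p,z0,d,C),region),g,method="Nelder-Mead",options=dict(initial_simplex=[g,g+[8,0],g+[0,8]],xatol=.2,maxiter=60))
        out.append((round(-s.fun,3),*np.round(s.x,1),d))
    return max(out)
def circ(region,C,z=23):
    ys,xs=np.nonzero(region); P=np.array([ray(p,z,C)[:2] for p in zip(xs[::3],ys[::3])])
    return np.round(P.mean(0),1),np.round(np.ptp(P,axis=0),0)
E
python3 - <<'E'
from h import *
fingers.grip(40); ctrl.move_linear((514,324.2,120),velocity=150)
for i,p in enumerate([(540,10,270),(540,-120,270)]):
    ctrl.reach(p,down(0)); C=cam("wrist"); im=imaging.grab_frame("wrist"); cv2.imwrite(f"pics/v{i}.png",im[:,:,::-1])
    for q in ("seat_red","seat_white","seat_grey","seat_black"):
        for r in finder.trace(q,"wrist")[:1]: print(i,q,round(r["conf"],2),circ(r["region"],C))
    for r in finder.trace("saw28","wrist")[:6]:
        if r["conf"]>.2: print(i,"saw",round(r["conf"],2),np.round(r["rect"]),fit(r["region"],C))
C=cam("top");imaging.grab_frame("top")
for r in finder.trace("bar","top")[:1]: print("bar",r["rect"],r["conf"])
print(telemetry.read_t())
E
```

```text
0 seat_red 0.68 (array([612.9,  44.6]), array([64., 64.]))
0 seat_white 0.71 (array([606.4, -30.5]), array([65., 65.]))
0 seat_grey 0.95 (array([ 579.6, -108.2]), array([27., 60.]))
0 seat_black 0.64 (array([ 583.9, -171.4]), array([43., 39.]))
0 saw 0.73 [203. 189.  29.  26.] (np.float64(0.926), np.float64(465.6), np.float64(-18.8), 28)
0 saw 0.7 [159.  40.  64.  59.] (np.float64(0.966), np.float64(441.3), np.float64(125.1), 58)
0 saw 0.69 [213. 372.  32.  36.] (np.float64(0.73), np.float64(469.8), np.float64(-270.7), 38)
1 seat_red 0.77 (array([612.7,  40.8]), array([65., 54.]))
1 seat_white 0.94 (array([606.6, -30.9]), array([65., 65.]))
1 seat_black 0.88 (array([ 593. , -178.7]), array([65., 63.]))
1 saw 0.85 [199.  75.  28.  23.] (np.float64(0.861), np.float64(467.2), np.float64(-19.9), 28)
1 saw 0.68 [231. 284.  10.  22.] (np.float64(0.168), np.float64(490.2), np.float64(-261.1), 28)
1 saw 0.67 [175. 185.  47.  47.] (np.float64(0.922), np.float64(444.4), np.float64(-160.3), 48)
bar [122.5, 170.1, 17.9, 171.9] 0.69
18.7
```

```bash
cat >> h.py <<'E'
SEAT=dict(saw28=(612.9,44.9),saw38=(606.6,-30.8),saw48=(600.3,-106.6),saw58=(594,-182.3))
def pick(x,y,phi=0.0):
    fingers.grip(40,30); ctrl.reach((x,y,130),down(phi))
    print("pick contact",ctrl.move_linear((x,y,40),velocity=90,threshold=8),telemetry.read_eef_pos().round(1))
    fingers.grip(5,30); print("width",telemetry.read_gripper_width())
    ctrl.move_linear((x,y,185),velocity=150); print("width",telemetry.read_gripper_width())
def place(x,y,phi=-.083):
    ctrl.reach((x,y,185),down(phi)); ctrl.move_linear((x,y,75),velocity=120); ctrl.move_linear((x,y,67),velocity=40)
    print("place contact",ctrl.move_linear((x,y,58),velocity=15,threshold=5),telemetry.read_eef_pos().round(1))
    fingers.grip(40); ctrl.move_linear((x,y,185),velocity=150); print("t",telemetry.read_t())
def look(x,y,z0,tcp,name=None):
    ctrl.reach(tcp,down(0)); C=cam("wrist"); im=imaging.grab_frame("wrist")
    if name: cv2.imwrite(name,im[:,:,::-1])
    for r in finder.trace("saw28","wrist")[:6]:
        if r["conf"]>.2:
            f=fit(r["region"],C,z0); print("saw",round(r["conf"],2),np.round(r["rect"]),[float(v) for v in f])
E
python3 - <<'E'
from h import *
pick(466.2,-19.2); place(*SEAT["saw28"])
look(0,0,23,(540,20,270),"pics/a0.png")
look(0,0,0,(480,-240,230),"pics/a1.png")
E
```

```text
pick contact False [466.9 -19.4  40.6]
width 11.225508755483705
width 11.307726538846843
place contact True [613.   44.9  63. ]
t 26.6167
saw 0.86 [162.  51.  58.  58.] [0.861, 446.4, 121.6, 58.0]
saw 0.83 [334. 144.  28.  26.] [0.941, 612.0, 45.8, 28.0]
saw 0.78 [252. 191.  37.  40.] [0.977, 470.0, -267.9, 38.0]
saw 0.74 [216.  79.  53.  51.] [0.973, 444.1, -161.3, 48.0]
```

```bash
cd pics; python3 -c "
import cv2,numpy as np
cv2.imwrite('a.png',np.vstack([cv2.imread('a0.png')[:300],cv2.imread('a1.png')[:300]]))"
```

```text
(no output)
```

View pics/a.png

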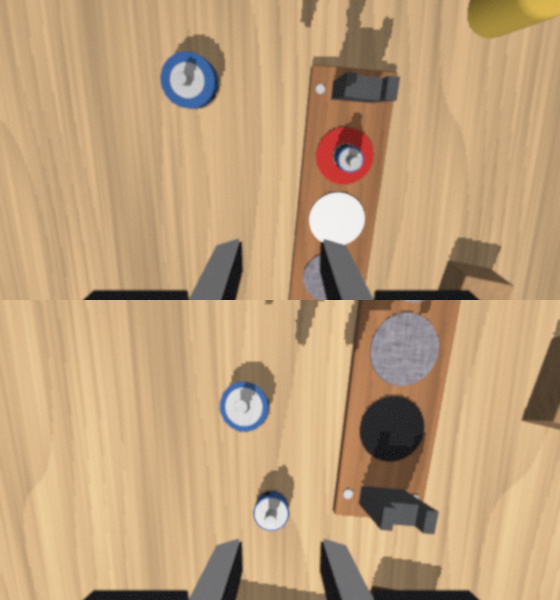

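The 28 saw stands on the red seat at (348,157), within about 1 mm of the target. The 38 saw is at (270,212) and the 48 saw at (244,106) in the second view. I place the remaining three.

```bash
python3 - <<'E'
from h import *
pick(470,-268.2); place(*SEAT["saw38"])
pick(444.2,-161); place(*SEAT["saw48"])
pick(441.3,125.1); place(*SEAT["saw58"])
for i,p in enumerate([(540,20,270),(540,-110,270)]):
    look(0,0,23,p,f"pics/f{i}.png"); C=cam("wrist")
    for q in ("seat_red","seat_white","seat_grey","seat_black"):
        for r in finder.trace(q,"wrist")[:1]:
            ys,xs=np.nonzero(r["region"]); P=np.array([ray(u,23,C)[:2] for u in zip(xs,ys)]); print(q,round(r["conf"],2),P.min(0).round(),P.max(0).round())
cv2.imwrite("pics/f2.png",imaging.grab_frame("top")[:,:,::-1])
a=cv2.imread("pics/f1.png")[:280];b=cv2.imread("pics/f2.png")[120:370]; cv2.imwrite("pics/f.png",np.vstack([a,b]))
E
```

```text
pick contact False [ 470.6 -268.7   40.7]
width 11.67852612638363
width 11.36243922699987
place contact True [606.8 -30.8  63.1]
t 36.4333
pick contact False [ 444.8 -161.3   40.6]
width 11.073501521076107
width 11.103403031307503
place contact True [ 600.5 -106.7   63.1]
t 44.4667
pick contact False [442.  125.2  40.6]
width 10.839783448939567
width 11.452587326602716
place contact True [ 594.2 -182.4   62.9]
t 53.3417
saw 0.8 [321. 206.  37.  37.] [0.944, 606.4, -31.4, 38.0]
saw 0.77 [332. 144.  30.  27.] [0.958, 612.5, 44.9, 28.0]
saw 0.76 [310. 260.  16.  46.] [0.497, 584.7, -104.8, 28.0]
saw 0.68 [298. 306.  33.  23.] [0.468, 585.2, -154.0, 28.0]
seat_grey 0.77 [ 567. -132.] [587. -78.]
saw 0.9 [323.  89.  40.  34.] [0.957, 606.3, -31.3, 38.0]
saw 0.68 [302. 212.  53.  52.] [0.641, 593.3, -180.9, 58.0]
saw 0.63 [309. 150.  49.  48.] [0.965, 599.9, -106.3, 48.0]
saw 0.59 [337.  10.  31.  34.] [0.934, 612.3, 43.8, 28.0]
seat_red 0.81 [579.  13.] [645.  76.]
seat_white 0.56 [574. -63.] [639.   1.]
seat_grey 0.8 [ 567. -140.] [632. -72.]
seat_black 0.62 [ 561. -198.] [ 625. -147.]
```

View pics/f.png

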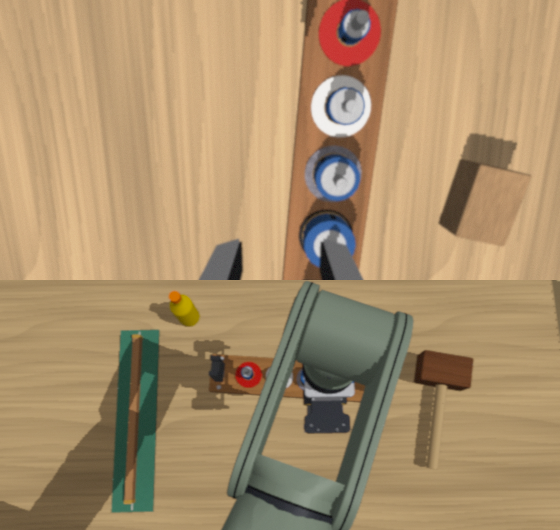

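All four saws stand in order within about 1–2 mm of the seat centres, and the bar lies along the pad's middle line, from about (136,335) to (129,502) in the lower picture. I'm handing in the job.

```bash
python3 -c "
from h import *
print(telemetry.read_t(), order.close_job())"
```

```text
the job is handed in; nothing more can be done
55.475 None
```

The job is handed in at 55.5 s of robot time: the bar lies along the pad's middle line and the four saws stand in size order, each measured within about 2 mm of its seat's centre; the glue, carton and mallet were left alone, and the hand-in returned no verdict.

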